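Close the gauge case: slide the lid home into its notches and turn the catch

TASK

Close the wooden instrument case: with a fingertip, gently push its part-open lid along the runners until you feel it drop into its notches and lie flat in the case, then push the brass catch round by its thumb pin until it lies square across the lid. Do not lift or tip the lid or ram it, and leave the other things on the bench and in the case where they are.

Things in the scene. Friction and masses are not known exactly. Their poses are not given: they have to be found in the camera images.
- case: Wooden instrument case, 260 x 180 mm, 78 mm high, does not move. Origin: on the table, under the middle of the closed lid's place. x: the way the lid is pushed shut (roughly the robot's left); y: across (roughly towards the robot); z up. Side walls at y = 76 to 90 mm either side, tops at 78 mm; inside each a light-wood runner, top at 66 mm, with a notch at x = 89.5 to 106.5 mm.
- low_end (a point): Middle of the top edge of the case's low end wall, over which the open lid sticks out: the wall is 12 mm thick (x = -128 to -116 mm in the case's frame), its top 73 mm above the table. The opposite end wall (x = 120 to 132 mm) is 78 mm high.
- lid: The loose wooden sliding lid, 228 (x) x 148 (y) x 12 mm, 0.2 to 0.4 kg; origin: centre of its panel's underside; axes as the case's. A batten 12 mm wide, 7 mm deep crosses its underside at x = 98 mm. Open, the batten rides on the runners and the panel on the low end wall: underside 73 mm above the table, top at 85 mm. It starts 40 to 80 mm short of home; side play 2 mm each way.
- lid_home (a point): Where the lid's origin comes to rest when the case is shut: over the case's origin, 66 mm above the table (play about 2 mm along the runners). There the batten falls into the notches and the tail end falls in behind the low end wall, so the lid sinks 7 mm; its top is then 78 mm above the table, level with the side walls.
- lid_edge (a point): Middle of the lid's tail end face (the 148 mm by 12 mm face that is pushed), half-way up it; at x = -114 mm, z = 6 mm in the lid's frame.
- catch (a joint): Angle (rad) of the brass turn catch on the side wall nearer the robot. 0: along the wall, free end towards the case's -x; negative (to -0.8): free end swung out; growing: turns counter-clockwise seen from above, in over the lid; 1.57: square across it; stop at 1.65. Stays where left; about 0.5 N on the pin turns it. Bar 46 x 12 mm, 80 to 85 mm above the table: it clears only a dropped lid.
- catch_pin (a point): Centre of the upper part of the brass thumb pin that stands on the free end of the catch: 9 mm across, 36 mm from the pivot, top 104 mm above the table; this point is 96 mm above the table.
- catch_pivot (a point): Pivot of the catch on the top of the side wall, 78 mm above the table; at x = -40 mm, y = 83 mm in the case's frame.
- ring_cased: Steel setting ring, 48 mm across and 18 mm high, lying in the case; origin at its underside. Leave alone.
- ring_bench: Steel setting ring, 60 mm across and 22 mm high, on the bench; origin at its underside. Leave alone.
- plug_gauge: Air plug gauge with black handle and steel nose standing upright, 36 mm across and 78 mm high; origin at its underside. Leave alone.
- screwdriver: Screwdriver with yellow handle, 200 mm long, lying on the bench. Leave alone.
- oil: Small white bottle with red cap, 40 mm across and 85 mm high; origin at its underside. Leave alone.
- filter: Black air filter bowl with a square dark head and brass nipple, 60 mm across and 95 mm high; origin at its underside. Leave alone.
- small_case: Small closed wooden gauge box, 85 by 60 by 38 mm; origin at its underside. Leave alone.

How it is judged:
By the outcome, as a careful person would: the job done as asked, in the order asked, and still so for the second after the job is handed in, with the robot touching nothing.
It also fails if it takes over 64 s, if anything falls off the work surface, if the arm or the gripper's body presses on something with over 40 N, if the wrist force passes 120 N, or if a joint passes its speed limit or range.

ROBOT

A 6-joint arm with a two-finger parallel gripper is mounted at the origin on the work surface. World frame = base frame: x ahead of the robot, y to its left, z up, the work surface at z = 0. Lengths are in m, angles in rad, forces in N, time in s.
With the tool pointing down it reaches from about 0.275 to 1 m from the base axis. Payload 8.4 kg.
Tool frame: the origin (TCP) lies midway between the tips of the shut fingers; the grasp point (between the pads) lies 19 mm behind it; z points along the fingers, y is the line along which they close (so a half turn about z gives the same grasp; the last joint's range is limited). The gripper opens to 85 mm and grips with 20 to 120 N. Pads are 22 mm wide; open, the fingers measure 114 mm over their backs; the gripper's body (76 mm by 85 mm) begins 54 mm behind the grasp point. The pads swing forward as they close: fully open they stand 13 mm farther back than shut.
Start: joints at [1.201, 0.353, 1.633, -0, 1.155, -0.002], TCP at [0.225, 0.583, 0.231] pointing down, gripper open.
Joint ranges: [-2.63, 2.63], [-0.92, 2.1], [0.06, 2.66], [-1.3, 4.44], [0, 2.69], [-3.02, 3.02]. Speed limits (rad/s): [2.22, 2.22, 2.79, 3.14, 3.14, 3.14].

INTERFACE

Orientations are given as [roll, pitch, yaw] about the fixed x, y, z axes, in that order (R = Rz(yaw) Ry(pitch) Rx(roll)).
In Python, from station import bot gives the robot as it stands. Calls block until the motion is done:
- bot.move_ptp(position, orientation): joint-space move of the TCP to a pose.
- bot.move_straight(position, velocity=0.15, attitude=None, guard=None): straight line of the TCP; attitude=None keeps the orientation; velocity is the mean speed in m/s. With guard (N) it stops when the force on the tool has changed by that much, and returns True; else False.
- bot.move_j(angles): joint-space move.
- bot.command_gripper(opening): finger opening in m; the grip force is fixed at half the most; returns when the fingers have stopped.
- bot.wait(seconds).
- bot.solve_ik(position, orientation): joint angles nearest the present ones, or None.
- bot.get_state(): the state.
- bot.grab_frame(name): name is "scene" or "side" or "wrist"; returns (picture, depth): 400x640x3 uint8, red, green, blue; 400x640 float32, m along the optical axis (not along the pixel's ray), 0 where there is no reading.
- bot.calibration(name): a dict with "mtx" (3x3 intrinsics, pixels), "k1" (the pictures are not rectified: a ray, as slopes to the right and down, at radius r is drawn at 1 + k1 r^2 times it, then the intrinsics apply), "cam_to_world" (4x4, takes a point from camera to world coordinates); the wrist camera has in their place "hand_eye" (4x4, takes a point from camera to tool coordinates, whose origin is the TCP and whose axes are the flange's). Camera axes: x right, y down, z forward; pixel columns grow to the right and rows downward; lengths in m; the calibration is good to about 2 mm. A picture is of the moment at which its call begins: read the wrist's pose just before it. calibration takes no time and is no camera call.
A pose or a line that the arm cannot do raises bot.IKError and nothing moves.
- bot.hand_in(): hands the job in; it is judged then, once.
The state is a dict: "clock": time; "joints": joint angles; "qvel": joint speeds; "joint_torque": joint torques, N m; "position": TCP position; "eef_rot": TCP orientation; "ft_force": force on the tool from outside, world axes, zero at the start; "ft_torque": the same for the moment, N m; "width": finger opening in m; "gripper_force": force on a finger pad.
Only numpy, scipy, OpenCV 4.12 (cv2) and the standard library are available. Lean on these libraries where they do the work, as an engineer would, in place of code of your own. Each camera call takes 0.05 s, during which the arm holds its last target. There are 200 camera calls.

## Working session

There is one attempt and no reset: what is moved stays moved. The work goes in short steps, each a Python script; the robot and the scene stay as the last script left them, time stands still between calls to the robot, and variables do not carry over. Pictures are saved under pics/ and viewed, at most 10 in all, crops included, and the job is handed in when it is done.

```bash
mkdir -p pics; ls; python3 - <<'E'
from station import bot
import cv2,numpy as np
for n in("scene","side"):
    p,d=bot.grab_frame(n); cv2.imwrite(f"pics/{n}0.png",p[:,:,::-1]); np.save(f"{n}0.npy",d)
    c=bot.calibration(n); print(n,{k:np.round(v,3).tolist() for k,v in c.items()})
print(bot.calibration("wrist")); print(bot.get_state())
E
```

```text
pics
scene {'mtx': [[404.775, 0.0, 321.418], [0.0, 404.775, 193.421], [0.0, 0.0, 1.0]], 'k1': -0.061, 'cam_to_world': [[-0.593, 0.673, -0.442, 0.965], [0.806, 0.497, -0.323, 0.313], [0.002, -0.548, -0.837, 0.956], [0.0, 0.0, 0.0, 1.0]]}
side {'mtx': [[515.114, 0.0, 320.886], [0.0, 515.114, 193.117], [0.0, 0.0, 1.0]], 'k1': 0.052, 'cam_to_world': [[0.734, -0.458, 0.501, -0.199], [-0.679, -0.517, 0.522, -0.755], [0.02, -0.723, -0.691, 1.058], [0.0, 0.0, 0.0, 1.0]]}
{'mtx': array([[314.79958099,   0.        , 322.57050109],
       [  0.        , 314.79958099, 201.83338265],
       [  0.        ,   0.        ,   1.        ]]), 'k1': 0.013739893389719975, 'hand_eye': array([[-2.20930189e-04, -9.64088541e-01, -2.65580942e-01,
         6.77214648e-02],
       [ 9.99998875e-01,  1.81100994e-04, -1.48929110e-03,
         2.05969485e-05],
       [ 1.48390545e-03, -2.65580972e-01,  9.64087416e-01,
        -1.41718391e-01],
       [ 0.00000000e+00,  0.00000000e+00,  0.00000000e+00,
         1.00000000e+00]])}
{'clock': 0.1, 'joints': array([ 1.20057591e+00,  3.53555353e-01,  1.63408493e+00,  1.45509632e-05,
        1.15524164e+00, -2.39876130e-03]), 'qvel': array([-1.97931403e-04, -9.40237072e-05, -1.49155751e-03,  2.10147148e-03,
        1.26644204e-03, -8.05122542e-04]), 'joint_torque': array([ 7.39164025e-04, -6.06350827e+01, -3.42815173e+01,  2.27196250e-05,
        3.90130881e-03,  2.82334702e-05]), 'position': array([0.22457009, 0.58277307, 0.23064071]), 'eef_rot': array([-3.14030342e+00, -1.63975899e-05,  2.77376510e+00]), 'ft_force': array([-0.60952354,  0.67244295, -0.11747017]), 'ft_torque': array([0.05003286, 0.03820307, 0.03028542]), 'gripper_force': 0.0, 'width': 0.08567443143082178}
```

View pics/scene0.png

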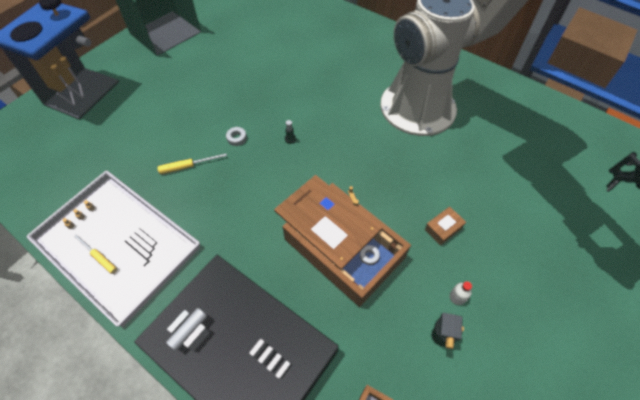

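View pics/side0.png

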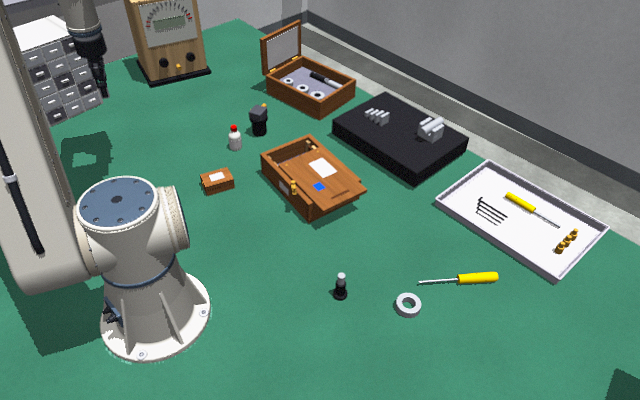

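The scene view shows the case at about (340,238). The lid's tail edge runs from (316,178) to (276,210), and the catch is swung out near (353,195). In the side view the case is at about (313,175), with the catch at about (293,188). Next I'll get rough positions, then take close wrist views.

```bash
cat > h.py <<'E'
import numpy as np,cv2
from scipy.spatial.transform import Rotation as R
from station import bot
def ray(c,uv,T):
    K=c["mtx"]; q=(np.array(uv,float)-K[:2,2])/[K[0,0],K[1,1]]
    s=q.copy()
    for _ in range(20): s=q/(1+c["k1"]*(s@s))
    d=T[:3,:3]@np.r_[s,1.]; return T[:3,3],d
def T_of(name,st=None):
    c=bot.calibration(name)
    if name!="wrist": return c,c["cam_to_world"]
    T=np.eye(4);T[:3,:3]=R.from_euler("xyz",st["eef_rot"]).as_matrix();T[:3,3]=st["position"]
    return c,T@c["hand_eye"]
def on_plane(c,T,uv,z):
    o,d=ray(c,uv,T); return o+d*(z-o[2])/d[2]
def by_depth(c,T,uv,D):
    o,d=ray(c,uv,T); return o+d*D[int(uv[1]),int(uv[0])]
def shot(tag):
    st=bot.get_state(); p,d=bot.grab_frame("wrist")
    cv2.imwrite(f"pics/{tag}.png",p[:,:,::-1]); np.save(tag+".npy",d); c,T=T_of("wrist",st); np.save(tag+"_T.npy",T)
    return p,d,c,T
E
python3 - <<'E'
from h import *
for n,pts in(("scene",[(316,178),(276,210),(328,230),(408,243),(362,297),(353,189),(357,202),(325,203)]),("side",[(319,186),(322,167),(293,182),(291,207)])):
    c,T=T_of(n);D=np.load(n+"0.npy")
    for p in pts: print(n,p,by_depth(c,T,p,D).round(3),on_plane(c,T,p,.085).round(3))
E
```

```text
scene (316, 178) [ 0.474 -0.063  0.086] [ 0.474 -0.064  0.085]
scene (276, 210) [ 0.612 -0.085  0.087] [ 0.612 -0.086  0.085]
scene (328, 230) [0.58  0.052 0.084] [0.58  0.052 0.085]
scene (408, 243) [0.493 0.227 0.081] [0.495 0.227 0.085]
scene (362, 297) [0.669 0.21  0.076] [0.672 0.211 0.085]
scene (353, 189) [0.397 0.009 0.005] [0.445 0.034 0.085]
scene (357, 202) [0.476 0.067 0.094] [0.472 0.065 0.085]
scene (325, 203) [0.523 0.002 0.086] [0.522 0.001 0.085]
side (319, 186) [0.524 0.007 0.082] [0.522 0.004 0.085]
side (322, 167) [0.586 0.061 0.081] [0.583 0.058 0.085]
side (293, 182) [0.475 0.06  0.09 ] [0.479 0.064 0.085]
side (291, 207) [ 0.465  0.059 -0.001] [ 0.411 -0.007  0.085]
```

```bash
python3 - <<'E'
from h import *
for y in (.15,.15-np.pi,.15+np.pi):print(y,bot.solve_ik([.53,.03,.27],[np.pi,0,y]))
bot.command_gripper(0.0)
bot.move_ptp([.53,.03,.27],[np.pi,0,.15]); bot.wait(.2)
shot("w1"); s=bot.get_state(); print(s["clock"],s["position"],s["joints"],s["width"],s["ft_force"])
E
```

```text
0.15 [ 5.37177676e-02  1.68915176e-01  1.79022727e+00 -4.44089210e-16
  1.18245021e+00  1.47451409e+00]
-2.991592653589793 [ 0.05371777  0.16891518  1.79022727  0.          1.18245021 -1.66707856]
3.291592653589793 [ 0.05371777  0.16891518  1.79022727  0.          1.18245021 -1.66707856]
3.375 [0.52999182 0.03044638 0.26994029] [5.45319037e-02 1.69054179e-01 1.79019493e+00 4.40645623e-05
 1.18244537e+00 1.47443315e+00] 8.200788453309207e-05 [-0.51782771 -0.24000994  0.0135384 ]
```

View pics/w1.png

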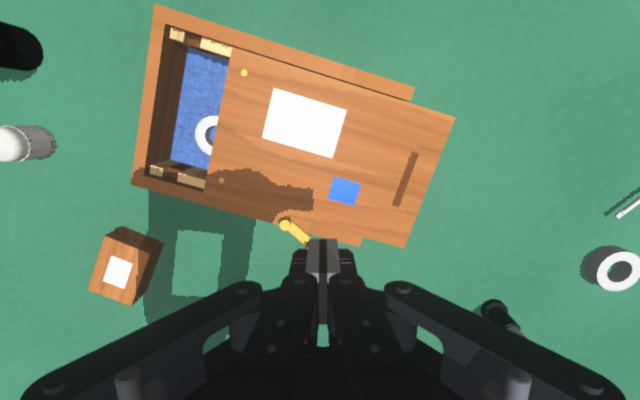

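The wrist view shows the lid's tail corners at (455,117) and (405,247), and the far-end case corners at (155,4) and (132,184). The catch runs from about (286,225) to (307,241), partly against the finger.

```bash
python3 - <<'E'
from h import *
c=bot.calibration("wrist");T=np.load("w1_T.npy");D=np.load("w1.npy")
g=lambda p,z:on_plane(c,T,p,z)[:2].round(4)
for n,p,z in[("tailfar",(455,117),.085),("tailnear",(405,247),.085),("endfar",(155,4),.078),("endnear",(132,184),.078),("lowfar",(414,88),.078),("nose far",(231,49),.085),("lidnearfront",(205,187),.085)]:
    print(n,g(p,z),by_depth(c,T,p,D).round(4))
a,b=g((455,117),.085),g((405,247),.085)
print("tail len",np.linalg.norm(a-b), "dir",np.arctan2(*(b-a)[::-1]))
for n in("w1","scene0","side0"):
    im=cv2.imread(f"pics/{n}.png");h=cv2.cvtColor(im,cv2.COLOR_BGR2HSV)
    x0,y0,x1,y1={"w1":(265,205,320,250),"scene0":(340,175,370,215),"side0":(280,170,305,215)}[n]
    cv2.imwrite(f"pics/z_{n}.png",cv2.resize(im[y0:y1,x0:x1],None,fx=9,fy=9,interpolation=cv2.INTER_NEAREST))
z=[cv2.imread(f"pics/z_{n}.png") for n in("w1","scene0","side0")]
W=[cv2.resize(i,None,fx=390/i.shape[0],fy=390/i.shape[0]) for i in z]
m=np.hstack(W);print(m.shape,[i.shape for i in W]);cv2.imwrite("pics/zoom.png",cv2.resize(m,None,fx=min(1,790/m.shape[1]),fy=min(1,790/m.shape[1])))
E
```

```text
tailfar [ 0.6137 -0.0908] [ 0.6137 -0.0909  0.0848]
tailnear [ 0.469  -0.0722] [ 0.4355 -0.1022 -0.0016]
endfar [0.6702 0.2092] [0.6704 0.2095 0.0774]
endnear [0.494  0.2322] [0.4937 0.2329 0.0768]
lowfar [ 0.6352 -0.0459] [ 0.6351 -0.0458  0.0785]
nose far [0.6421 0.135 ] [0.6449 0.1406 0.0654]
lidnearfront [0.5044 0.1524] [0.5044 0.1525 0.0848]
tail len 0.14589054116014516 dir 3.0137518714269724
(390, 986, 3) [(390, 477, 3), (390, 292, 3), (390, 217, 3)]
```

View pics/zoom.png

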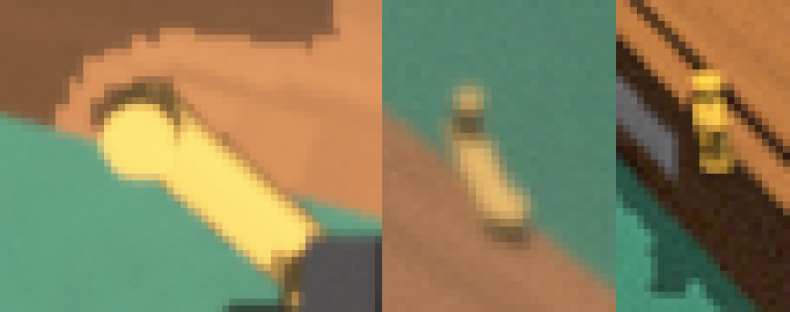

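The zoom shows the pivot at the left end of the bar in the wrist view, with the pin hidden by the fingers. The pin's knob is at scene (351,187.5) and side (293.3,182.2).

```bash
python3 - <<'E'
from h import *
def tri(rs):
    A=[];b=[]
    for o,d in rs:
        d=d/np.linalg.norm(d);P=np.eye(3)-np.outer(d,d);A.append(P);b.append(P@o)
    x=np.linalg.lstsq(np.vstack(A),np.hstack(b),rcond=None)[0];return x.round(4),[np.linalg.norm(P@x-q).round(4) for P,q in zip(A,b)]
C={n:T_of(n) for n in("scene","side")}
pin,e=tri([ray(C["scene"][0],(351,187.5),C["scene"][1]),ray(C["side"][0],(293.3,182.2),C["side"][1])]);print("pin",pin,e)
c=bot.calibration("wrist");T=np.load("w1_T.npy")
print("round in w1",[on_plane(c,T,(285,224),z).round(4) for z in(.085,.1)])
psi=1.443;ux=np.array([np.cos(psi),np.sin(psi)]);uy=np.array([-ux[1],ux[0]]);o=np.array([.5653,.091])
pv=o-.04*ux+.083*uy;print("pivot",pv)
for q in(pin[:2],on_plane(c,T,(285,224),.1)[:2]):
    r=q-pv;rx,ry=r@ux,r@uy;print(r,rx,ry,np.hypot(rx,ry),np.arctan2(-ry,-rx))
E
```

```text
pin [0.4597 0.038  0.1135] [np.float64(0.0015), np.float64(0.0015)]
round in w1 [array([0.4759, 0.0638, 0.085 ]), array([0.4814, 0.0627, 0.1   ])]
pivot [0.4778789  0.06190444]
[-0.0181789  -0.02390444] -0.026026381461985933 0.014984064781148622 0.030031562219945594 -0.5223797252083789
[0.00349496 0.00083873] 0.001277317286491474 -0.003359564996938538 0.0035941920398087496 1.9341208653005744
```

```bash
cat >> h.py <<'E'
psi=1.443;ux=np.array([np.cos(psi),np.sin(psi)]);uy=np.array([-ux[1],ux[0]]);o=np.array([.5653,.091])
def W(x,y,z): return list(o+x*ux+y*uy)+[z]
def case(p): r=np.array(p[:2])-o; return np.r_[r@ux,r@uy,p[2]].round(4)
A0=[np.pi,0,psi-np.pi/2]
def rep(t=""):
    s=bot.get_state(); f=s["ft_force"]; print(t,round(s["clock"],2),case(s["position"]),"F",np.round([f[:2]@ux,f[:2]@uy,f[2]],2))
E
python3 - <<'E'
from h import *
bot.move_ptp(W(-.23,.001,.16),A0); rep()
bot.move_straight(W(-.23,.001,.077),.12); bot.wait(.2); rep("down")
print(bot.move_straight(W(-.165,.001,.077),.03,guard=1.5)); rep("touch")
shot("w2")
E
```

```text
4.19 [-0.2295  0.0006  0.1606] F [ 1.06  0.35 -0.17]
down 5.23 [-0.2301  0.0004  0.0778] F [ 0.18 -0.08 -0.77]
True
touch 6.7 [-0.1816  0.0013  0.0767] F [0.43 0.33 1.42]
```

View pics/w2.png

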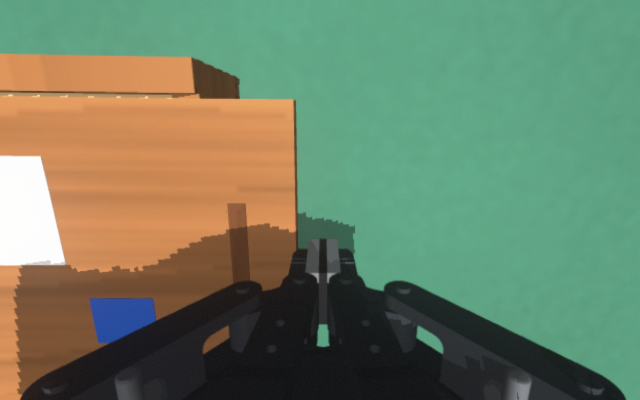

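The fingertip is close to the lid's tail face, with the edge at column 296 and the tip's side at about column 306, and the two are parallel. I'll push in logged steps.

```bash
python3 - <<'E'
from h import *
for x in(-.176,-.168,-.155,-.142):
    g=bot.move_straight(W(x,.001,.077),.03,guard=6); rep(str(g))
    if g: break
p,d,c,T=shot("w3")
im=p[100:240]
# tail edge: wood->dark/green in row 180
h=cv2.cvtColor(p,cv2.COLOR_RGB2HSV)
for r in(140,180): 
    cols=np.where((h[r,:,0]>30))[0]; cols=cols[cols>100]; print(r,cols[:1],case(on_plane(c,T,(cols[0],r),.085)))
E
```

```text
False 7.11 [-0.1758  0.001   0.077 ] F [ 0.76  0.82 -0.8 ]
False 7.53 [-0.1677  0.001   0.077 ] F [-0.11  0.29  0.02]
False 8.11 [-0.1547  0.001   0.077 ] F [-0.37  0.42 -0.21]
False 8.69 [-0.1417  0.001   0.077 ] F [ 0.26  0.05 -1.26]
140 [301] [-0.1327 -0.0553  0.085 ]
180 [301] [-0.1324 -0.0383  0.085 ]
```

```bash
cat >> h.py <<'E'
def lid_look(tag):
    p,d,c,T=shot(tag); h=cv2.cvtColor(p,cv2.COLOR_RGB2HSV)
    zs=[by_depth(c,T,(u,v),d)[2] for u in range(200,280,10) for v in range(130,190,10)]
    zn=[by_depth(c,T,(u,v),d)[2] for u in range(60,120,10) for v in range(130,150,5)]
    z=np.median(zs); r=150; cols=np.where(h[r,:,0]>30)[0]; cols=cols[cols>100]
    print(" lid z tail",z.round(4),"front",np.median(zn).round(4),"edge",cols[:1],case(on_plane(c,T,(cols[0],r),z))); return z
E
python3 - <<'E'
from h import *
lid_look("w4")
for x in(-.134,-.129,-.127,-.126,-.125,-.124,-.123):
    g=bot.move_straight(W(x,.001,.077),.02,guard=6); rep(str(g))
    if g: break
    if x>-.13 and lid_look("w4")<.081: break
E
```

```text
lid z tail 0.0838 front 0.0841 edge [301] [-0.1326 -0.051   0.0838]
False 9.34 [-0.1338  0.001   0.077 ] F [ 0.27 -0.21  0.87]
False 9.74 [-0.1288  0.001   0.077 ] F [-0.28 -0.47  0.09]
 lid z tail 0.0839 front 0.0838 edge [320] [-0.1277 -0.0511  0.0839]
False 10.04 [-0.1269  0.001   0.077 ] F [-0.22 -0.18 -0.26]
 lid z tail 0.0772 front 0.0773 edge [296] [-0.115  -0.0503  0.0772]
```

The lid dropped into its notches: its top went from 84 to 77 mm, level at tail and front. Next is the catch, which I'll turn with an arc that follows the pin and rotates the tool with it.

```bash
cat >> h.py <<'E'
def arc(th,z,off=.014):
    r=np.array([-np.cos(th),-np.sin(th)]);t=np.array([np.sin(th),-np.cos(th)])
    q=np.array([-.04,.083])+.036*r-off*t
    y=A0[2]+np.pi+th-np.pi/2
    return W(q[0],q[1],z),[np.pi,0,(y+np.pi)%(2*np.pi)-np.pi]
E
python3 - <<'E'
from h import *
bot.move_straight(W(-.16,.001,.078),.05); bot.move_straight(W(-.16,.001,.17),.15); rep()
for th in np.arange(-1.15,1.6,.3): 
    print(th.round(2),np.round(bot.solve_ik(*arc(th,.093)),2))
bot.move_ptp(*arc(-1.15,.17)); bot.wait(.2); rep()
p,d,c,T=shot("w5")
E
```

```text
11.67 [-0.1599  0.0015  0.1694] F [ 0.41 -0.26 -0.55]
-1.15 [ 0.14  0.28  2.13 -0.    0.74  1.42]
-0.85 [ 0.12  0.27  2.13 -0.    0.74  1.1 ]
-0.55 [ 0.09  0.28  2.12 -0.    0.74  0.77]
-0.25 [ 0.07  0.29  2.11 -0.    0.74  0.45]
0.05 [ 0.06  0.3   2.09 -0.    0.75  0.13]
0.35 [ 0.05  0.31  2.07 -0.    0.76 -0.18]
0.65 [ 0.05  0.33  2.05 -0.    0.77 -0.48]
0.95 [ 0.05  0.34  2.02  0.    0.78 -0.77]
1.25 [ 0.06  0.35  2.    0.    0.78 -1.06]
1.55 [ 0.08  0.36  1.99  0.    0.79 -1.34]
 12.58 [-0.0425  0.1206  0.1699] F [-0.37 -0.33  0.59]
```

View pics/w5.png

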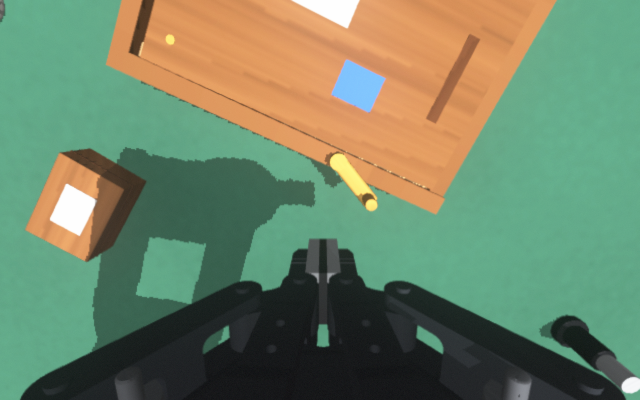

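The lid lies flat. The pivot is at (336,160) and the pin top at (371,204), with a clear approach for the finger. I'll check the numbers and then push.

```bash
python3 - <<'E'
from h import *
c=bot.calibration("wrist");T=np.load("w5_T.npy")
q=case(on_plane(c,T,(371,204),.104)); pv=case(on_plane(c,T,(336,160),.085)); r=q[:2]-[-.04,.083]
th=np.arctan2(-r[1],-r[0]); print("pin",q,"pivot",pv,np.hypot(*r),th)
assert -.85<th<-.3
bot.move_straight(arc(-1.15,.093)[0],.1,guard=5); rep("down")
for t in np.arange(-1.0,1.56,.15):
    pos,a=arc(t,.093)
    g=bot.move_straight(pos,.025,attitude=a,guard=8)
    if g: print("guard",t); rep(); break
rep(f"{t:.2f}"); shot("w6")
E
```

```text
pin [-0.0696  0.1001  0.104 ] pivot [-0.0369  0.0844  0.085 ] 0.034184353145847286 -0.5238630603949285
down 13.55 [-0.0419  0.1212  0.0934] F [ 0.02 -0.9   0.21]
1.55 20.45 [-0.0548  0.0475  0.093 ] F [0.8  0.32 0.68]
```

View pics/w6.png

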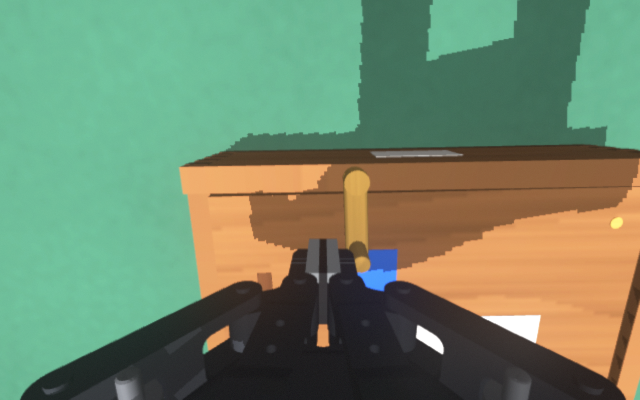

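The catch now lies nearly square, with the pivot at (357,182) and the pin at (362,264). I'll back off and measure it unobstructed.

```bash
python3 - <<'E'
from h import *
c=bot.calibration("wrist");T=np.load("w6_T.npy")
q=case(on_plane(c,T,(362,264),.104));pv=case(on_plane(c,T,(357,182),.085));r=q-pv;print(q,pv,np.arctan2(-r[1],-r[0]))
s=case(bot.get_state()["position"])
bot.move_straight(W(s[0]-.012,s[1],.093),.05); bot.move_straight(W(s[0]-.012,s[1],.2),.15)
bot.move_straight(W(-.06,.10,.26),.15); bot.wait(.2); rep(); shot("w7")
E
```

```text
[-0.0369  0.0495  0.104 ] [-0.0373  0.0835  0.085 ] 1.5825604899446553
 22.64 [-0.0601  0.1     0.2591] F [-0.21  0.3  -0.55]
```

View pics/w7.png

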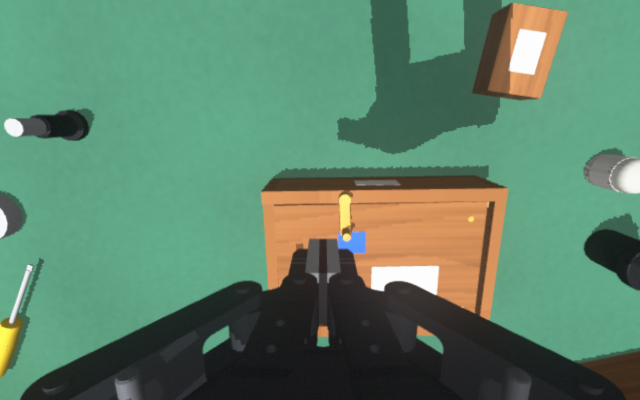

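The lid is flush, and the catch runs from (345,199) to the pin top at (347,237), square across it. The neighbouring objects in view are upright. I'll do one numeric check and hand in.

```bash
python3 - <<'E'
from h import *
c=bot.calibration("wrist");T=np.load("w7_T.npy");D=np.load("w7.npy")
q=case(on_plane(c,T,(347,237),.104));pv=case(on_plane(c,T,(345,199),.085));r=q-pv;th=np.arctan2(-r[1],-r[0]);print(q,pv,th)
print("lid z",[by_depth(c,T,p,D)[2].round(4) for p in((290,225),(400,225),(450,240),(470,300))])
if 1.48<th<1.68: print(bot.hand_in())
E
```

```text
[-0.037  0.049  0.104] [-0.0376  0.0836  0.085 ] 1.5881356293530502
lid z [np.float64(0.0772), np.float64(0.0781), np.float64(0.0773), np.float64(0.0775)]
the job is handed in; nothing more can be done
None
```

The case is closed and handed in: the lid dropped into its notches and lies flat (top about 77.5 mm), and the catch is square across it at about 1.58 rad. It took about 23 s of the 64 s.

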